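Clear the drying board and stand the water tower on it

TASK

Clear the three wood offcuts off the raised plywood board into the orange scrap bin beside it (push them over the edge or carry them). Only when the board is clear, move the top-heavy model water tower from its cardboard sheet and stand it, upright all the way and set down gently, with its foot inside the blue ring on the board, so that it stays standing by itself. Leave the paint pots and the bottle where they are.

Things in the scene. Friction and masses are not known exactly. Their poses are not given: they have to be found in the camera images.
- drying_board: fixed raised plywood board 220 (x) x 240 (y) mm, top 85 mm above the table, 10 mm thick, on runners. Origin on the table under its centre, z up. Its edges at x = -110 and +110 mm have a lip 10 mm wide, 10 mm above the top; those at y = -120 and +120 mm are open. The bin stands at one open edge (+y or -y: read which), the sheet with the tower at the other
- ring_center (a point): centre of the blue ring painted on the board's top (middle of the board, at top surface height 85 mm); the ring is 90 mm across and flat
- scrap_bin: fixed open orange plastic bin, 240 (x) x 150 (y) x 68 mm high outside, 4 mm walls and floor, empty at the start. Origin on the table under its centre; its x and y lie nearly along the board's. Its near long wall stands 13 to 23 mm inside and just below the board's open edge, so what is pushed over that edge falls in
- card_sheet: fixed flat cardboard sheet 170 x 130 x 3 mm on the table on the side of the board away from the bin; the tower stands on it at the start. Origin under its centre
- offcut_1: loose light wood stick, 24 x 70 x 22 mm (x, y, z) with a dark saw cut, about 30 g. Origin at the centre of its underside; starts flat on the board, long axis (y) roughly along the board's y
- offcut_2: loose notched piece of darker wood, 30 x 64 x 18 mm (x, y, z), about 30 g; its far +y end is only 16 mm wide. Origin near the centre of its underside (spans x -15 to +15, y -32 to +32 mm)
- offcut_3: loose light wood stepped stick, 26 x 75 x 16 mm (x, y, z), 26 mm high over its last 37 mm at -y, about 35 g. Origin at the centre of its underside
- water_tower: loose model water tower, 147 mm tall, about 150 g, top-heavy (tips over beyond about 9 degrees). Round foot 36 mm across and 6 mm high, slim grey column, red tank 52 mm across whose straight side runs from 94 to 136 mm above the foot's underside, dark lid 55 mm across at 136 to 138 mm, then a shallow cone. Origin at the centre of the foot's underside, z up. It starts upright on the cardboard sheet (underside 3 mm above the table)
- square_bottle: square white bottle with green cap, 39 x 38 x 68 mm, bystander, origin at the centre of its underside
- blue_pot: small paint pot with dark cap, blue, 33 mm across and 34 mm high, bystander, origin at the centre of its underside
- yellow_pot: small paint pot with dark cap, ochre yellow, 33 mm across and 34 mm high, bystander, origin at the centre of its underside

How it is judged (in metres and radians):
On the way, in this order (a step that is already met when the one before it is completed fails the run):
1. all three offcuts lie in the orange bin, while the tower is not yet on the board (x of offcut_1 in the frame of scrap_bin between -0.1185 and 0.1185 m and y of offcut_1 in the frame of scrap_bin between -0.0735 and 0.0735 m and height (world z) of offcut_1 between -0.01 and 0.06 m and linear speed of each of offcut_1, offcut_2, offcut_3 below 0.03 m/s and x of offcut_2 in the frame of scrap_bin between -0.1185 and 0.1185 m and y of offcut_2 in the frame of scrap_bin between -0.0735 and 0.0735 m and height (world z) of offcut_2 between -0.01 and 0.06 m and x of offcut_3 in the frame of scrap_bin between -0.1185 and 0.1185 m and y of offcut_3 in the frame of scrap_bin between -0.0735 and 0.0735 m and height (world z) of offcut_3 between -0.01 and 0.06 m and horizontal distance between water_tower and ring_center above 0.1 m), for 0.2 s.
2. the water tower stands free in the blue ring on the board (horizontal distance between water_tower and ring_center below 0.03 m and angle between water_tower's own z axis and vertical below 0.05 rad and height (world z) of water_tower between 0.08 and 0.091 m and linear speed of water_tower below 0.02 m/s and angular speed of water_tower below 0.15 rad/s and contact force between water_tower and the fingers below 0.05 N and contact force between water_tower and drying_board above 0.3 N), for 0.3 s.
At the end, for the whole second after the job is handed in: All three offcuts rest in the orange bin (centre within its walls, below 60 mm above the table). The water tower stands upright (within 3 degrees) and still on the board, its foot's centre within 30 mm of the ring's centre, released (all of step 2 and x of offcut_1 in the frame of scrap_bin between -0.1185 and 0.1185 m and y of offcut_1 in the frame of scrap_bin between -0.0735 and 0.0735 m and height (world z) of offcut_1 between -0.01 and 0.06 m and linear speed of each of offcut_1, offcut_2, offcut_3 below 0.03 m/s and x of offcut_2 in the frame of scrap_bin between -0.1185 and 0.1185 m and y of offcut_2 in the frame of scrap_bin between -0.0735 and 0.0735 m and height (world z) of offcut_2 between -0.01 and 0.06 m and x of offcut_3 in the frame of scrap_bin between -0.1185 and 0.1185 m and y of offcut_3 in the frame of scrap_bin between -0.0735 and 0.0735 m and height (world z) of offcut_3 between -0.01 and 0.06 m); the robot touches nothing.
It fails at once if the water tower is tipped by more than 30 degrees (angle between water_tower's own z axis and vertical above 0.52 rad).
It fails at once if the water tower is dropped: loose in the air more than 15 mm above the board's top (height (world z) of water_tower above 0.1 m and contact force between water_tower and anything else below 0.01 N).
It fails at once if the square bottle is moved by more than 30 mm (distance of square_bottle from where it was at the start of the episode above 0.03 m).
It fails at once if the blue pot is moved by more than 30 mm (distance of blue_pot from where it was at the start of the episode above 0.03 m).
It fails at once if the yellow pot is moved by more than 30 mm (distance of yellow_pot from where it was at the start of the episode above 0.03 m).
It also fails if it takes over 67 s, if anything falls off the work surface, if the arm or the gripper's body presses on something with over 40 N, if the wrist force passes 120 N, or if a joint passes its speed limit or range.

ROBOT

A 7-joint arm with a two-finger parallel gripper is mounted at the origin on the work surface; the furniture and walls round the work are solid. World frame = base frame: x ahead of the robot, y to its left, z up, the work surface at z = 0. Lengths are in m, angles in degrees, forces in N, time in s.
With the tool pointing down it reaches from about 0.35 to 0.775 m from the base axis. Payload 3.1 kg.
Tool frame: the origin (TCP) lies on the centre line of the jaws, within the pads' length; the fingertips stand 17 mm ahead of it and the grasp point (between the pads) lies 2 mm behind it (arm.tips_ahead is the distance from the TCP to the fingertips, in m); z points along the fingers, y is the line along which they close (so a half turn about z gives the same grasp; the last joint's range is limited). The gripper opens to 85 mm and grips with 20 to 120 N. Pads are 22 mm wide; open, the fingers measure 114 mm over their backs; the gripper's body (76 mm by 85 mm) begins 54 mm behind the grasp point. The pads swing forward as they close: fully open they stand 13 mm farther back than shut.
Start: joints at [-73.035, 17.813, 0.802, 86.603, -0.252, 75.585, -1.558], TCP at [0.182, 0.519, 0.248] pointing down, gripper open.
Joint ranges: [-154.91, 154.91], [-16.99, 109.72], [-72.82, 74.43], [7.12, 147.25], [-82.49, 262.49], [11.32, 116.49], [-174.64, 174.64]. Speed limits (degrees/s): [159.86, 159.86, 180, 180, 180, 180, 180].

INTERFACE

Orientations are given as [roll, pitch, yaw] about the fixed x, y, z axes, in that order (R = Rz(yaw) Ry(pitch) Rx(roll)).
In Python, from bench import arm gives the robot as it stands.
- The arm moves only by the tool step_arm, never from a script. Its argument "targets" is a list of rows, each a list of 7 numbers: the turn, a rotation vector about the tool's x, y, z in degrees, then the shift along the tool's x, y, z in m, then the closure, from -1 (fully open) to 1 (shut). A call has 1 to 5 rows; each row is the pose to reach, as a shift and turn from the pose commanded when the call began, along the tool's axes at that moment; what a row does not reach only later rows make up. A row lasts 1/12 s, in which the tool goes at most 41.7 mm and 7.16 degrees, less where a joint would pass 70% of its speed; a pose out of reach is approached as far as the arm can. A call with a gripper value outside its range is refused whole. The fingers move at their own pace and stop on an object; the grip force is fixed at half the most. Time passes only in rows, so rows that repeat a pose let the fingers close. It gives the time, the measured TCP pose, the force, the opening and the grip force at its end, in the units of the state.
- arm.state(): the state, without advancing time (a new reading comes with each control period).
- arm.camera(name): name is "side" or "top"; returns a dict with "image" (384x512x3 uint8, red, green, blue), "range_z" (384x512 float32, m along the optical axis (not along the pixel's ray), 0 where there is no reading), "intrinsics" (3x3 intrinsics, pixels), "R" (3x3) and "t" (3): a world point X has camera coordinates R X + t. Camera axes: x right, y down, z forward; pixel columns grow to the right and rows downward; lengths in m; the calibration is good to about 2 mm. A picture is of the moment at which its call begins.
- arm.finish_job(): hands the job in; it is judged then, once.
The state is a dict: "time_s": time; "joints": joint angles; "joint_velocities": joint speeds; "joint_efforts": joint torques, N m; "tool_pos": TCP position; "tool_rot": TCP orientation; "wrist_force": force on the tool from outside, world axes, zero at the start; "torque": the same for the moment, N m; "gripper_width": finger opening in m; "gripper_force": force on a finger pad.
Only numpy, scipy, OpenCV 4.12 (cv2) and the standard library are available. Lean on these libraries where they do the work, as an engineer would, in place of code of your own. Each camera call takes 0.05 s, during which the arm holds its last target. There are 200 camera calls.

## Working session

There is one attempt and no reset: what is moved stays moved. The work goes in short steps, Python scripts to look and compute and a tool call to move; the robot and the scene stay as the last step left them, time stands still between calls to the robot, and variables do not carry over. Pictures are saved under pics/ and viewed, at most 10 in all, crops included, and the job is handed in when it is done.

Besides the shell and the picture viewer there is one more tool, called after "Request:" as name(argument=value, ...), one argument or row to a line, values as JSON. step_arm: Moves the arm, as the interface text tells. Its arguments: {"type":"object","properties":{"targets":{"type":"array"}},"required":["targets"]}

```bash
mkdir -p pics; ls; cat > h.py <<'E'
import numpy as np, cv2
from bench import arm
def cloud(c):
    K,R,t,z=np.array(c["intrinsics"]),np.array(c["R"]),np.array(c["t"]),c["range_z"]
    v,u=np.indices(z.shape)
    P=np.stack([(u-K[0,2])/K[0,0]*z,(v-K[1,2])/K[1,1]*z,z],-1)
    W=(P-t)@R; W[z<=0]=np.nan
    return W
E
python3 - <<'E'
from h import *
ims=[]
for n in("top","side"):
    c=arm.camera(n); np.savez(n+".npz",**c)
    ims.append(c["image"])
    W=cloud(c); print(n,np.nanmin(W,(0,1)),np.nanmax(W,(0,1)), -np.array(c["R"]).T@c["t"])
    cv2.imwrite(f"pics/{n}0.png",cv2.resize(c["image"][...,::-1],(768,576)))
print(arm.state(),arm.tips_ahead)
E
```

```text
pics
top [-0.14469971 -1.37974482 -0.75619277] [1.77927251 0.76009403 0.24320066] [0.40825967 0.00174658 0.91548415]
side [-0.16190165 -0.43312509 -0.53123976] [2.67084199 2.12701542 0.40916216] [ 0.33065491 -0.68961675  0.48212823]
{'time_s': 0.1, 'joints': array([-73.03535292,  17.85587726,   0.79875733,  86.68170255,
        -0.25327703,  75.58641321,  -1.55915913]), 'joint_velocities': array([ 0.07922297, -0.18991759,  0.0002945 , -0.14088949, -0.03362473,
       -0.06231415,  0.06847662]), 'joint_efforts': array([ 6.88438449e-04, -3.80858982e+01,  1.46652879e-01, -2.31241518e+01,
        1.21635961e-02,  8.13250401e-03,  2.35865514e-05]), 'tool_pos': array([0.1820183 , 0.51834862, 0.24733686]), 'tool_rot': array([-1.79877806e+02,  3.06686472e-03,  1.60652342e+02]), 'wrist_force': array([ 0.39808134, -0.26724771, -0.01029784]), 'torque': array([ 0.0044266 ,  0.00351334, -0.00855951]), 'gripper_force': 0.0, 'gripper_width': 0.0854609382759086} 0.017
```

View pics/top0.png

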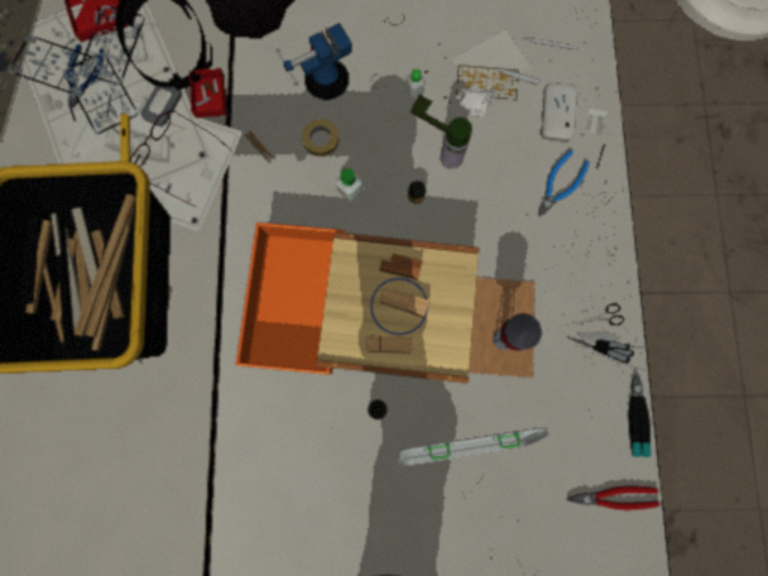

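View pics/side0.png

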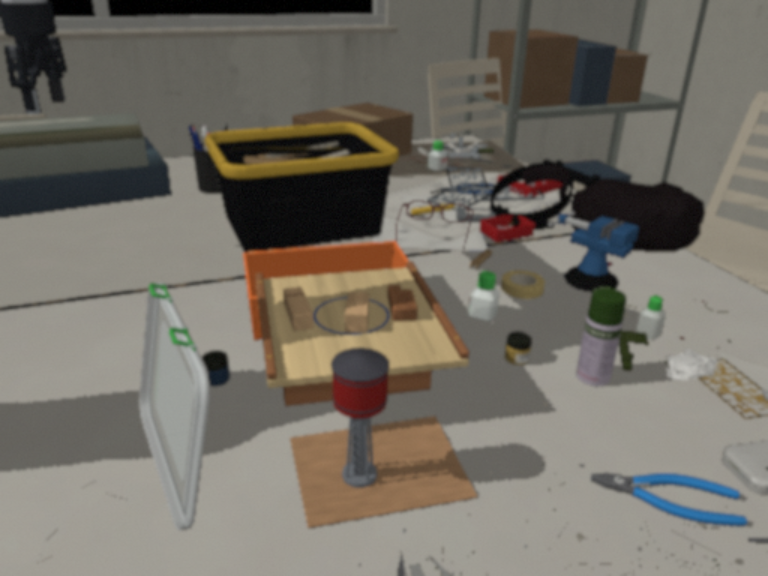

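The top view (left = +y, up = +x) shows the bin on the board's +y side and the card with the tower (tank about 520,332) on its -y side. The offcuts lie at about (402,265), (405,303) and (388,344). The bottle is at (348,185), with pots at (417,191) and (377,409). In the side view the tower foot is at (360,477), and a tray leans at (175,400).

```bash
python3 - <<'E'
from h import *
c=dict(np.load("top.npz")); W=cloud(c); s=dict(np.load("side.npz")); S=cloud(s)
def rect(m,name,W):
    n,l,st,ce=cv2.connectedComponentsWithStats(m.astype(np.uint8))
    for i in range(1,n):
        if st[i,4]>=25:
            P=W[l==i]; r=cv2.minAreaRect(P[:,:2].astype(np.float32)*1000)
            print(name,st[i],"zmed %.3f max %.3f"%(np.median(P[:,2]),P[:,2].max()),np.round(r[0],1),np.round(r[1],1),round(r[2],1))
z=W[...,2]; roi=(W[...,0]>.28)&(W[...,0]<.65)&(np.abs(W[...,1])<.32)
rect(roi&(z>.08)&(z<.0905),"board",W)
rect(roi&(z>.0975)&(z<.118),"offc",W)
rect(roi&(z>.118),"tower",W)
sz=S[...,2]; ro=(S[...,0]>.28)&(S[...,0]<.65)&(np.abs(S[...,1])<.32)
rect(ro&(sz>.125),"towerS",S)
rect(ro&(sz>.0975)&(sz<.12),"offcS",S)
for nm,I,D,Z in(("top",c,W,z),("side",s,S,sz)):
    hsv=cv2.cvtColor(I["image"],cv2.COLOR_RGB2HSV)
    rect((hsv[...,0]>100)&(hsv[...,0]<135)&(hsv[...,1]>50)&(Z>.075)&(Z<.095),"ring"+nm,D)
    rect((hsv[...,0]<12)&(hsv[...,1]>190)&(Z>.06)&(Z<.075),"binrim"+nm,D)
    rect((hsv[...,0]<12)&(hsv[...,1]>190)&(Z>-.01)&(Z<.015),"binfloor"+nm,D)
# tower per height, side view: column and foot centre
for a,b in((.0,.012),(.02,.09),(.1,.137),(.139,.155)):
    m=ro&(S[...,1]<-.13)&(sz>a)&(sz<b)&(s["image"].max(-1)<150)&(np.abs(S[...,0]-.36)<.05)
    if m.sum(): P=S[m];print(a,m.sum(),P.min(0).round(4),P.max(0).round(4),np.median(P,0).round(4))
I=cv2.resize(c["image"][130:280,150:370,::-1],(792,540),interpolation=cv2.INTER_CUBIC); cv2.imwrite("pics/crop.png",I)
rect(roi&(z>.02)&(z<.078)&(np.abs(W[...,0]-.41)>.12),"low",W)
E
```

```text
board [ 212  159  107   92 7082] zmed 0.085 max 0.090 [537.9 -25.7] [240.1 200.9] 82.9
offc [253 169  29  16 298] zmed 0.103 max 0.107 [602.  -29.5] [63.5 30.2] 75.7
offc [253 191  34  20 347] zmed 0.102 max 0.113 [542.4 -33.9] [74.7 26.4] 69.5
offc [334 213  14  21  45] zmed 0.108 max 0.118 [ 482.6 -193.9] [50.4 20.2] 22.1
offc [244 224  31  11 313] zmed 0.107 max 0.110 [474.5  -8.3] [70.1 23.7] 89.3
tower [335 209  26  24 490] zmed 0.144 max 0.152 [ 488.6 -208.2] [52.6 51.8] 88.2
tower [265 285 101  22 694] zmed 0.168 max 0.184 [ 329.3 -124.8] [ 20.1 214.5] 7.7
towerS [  97  188   43   98 1597] zmed 0.154 max 0.185 [ 329.4 -125.8] [ 21.4 218.4] 8.1
towerS [ 221  231   39   33 1022] zmed 0.144 max 0.153 [ 490.  -208.2] [53.5 53.1] 29.0
offcS [259 189  20  20 300] zmed 0.105 max 0.106 [602.9 -28.5] [66.4 29.9] 75.7
offcS [189 191  20  25 342] zmed 0.109 max 0.111 [475.4  -8.2] [73.5 24.1] 87.3
offcS [230 194  16  23 337] zmed 0.106 max 0.115 [543.3 -33.3] [78.9 25.8] 69.7
offcS [ 96 212  42  93 662] zmed 0.109 max 0.120 [ 319.4 -127.1] [ 16.2 218.1] 9.2
offcS [222 257  37  22 441] zm
[... 809 characters left out ...]
0.8] [10.5 66. ] 10.7
ringside [381 152  44  16 274] zmed 0.083 max 0.095 [994.9  99.1] [47.  92.1] 29.0
binrimside [232 164  23   3  30] zmed 0.062 max 0.064 [636.3 217. ] [ 6.2 53.4] 83.1
binrimside [204 166  27   4  37] zmed 0.062 max 0.065 [573.3 223. ] [ 8.  62.2] 82.0
0.0 19 [ 0.31   -0.2294  0.0004] [ 0.3376 -0.1434  0.011 ] [ 0.32   -0.2169  0.0015]
0.02 452 [ 0.31   -0.2374  0.02  ] [ 0.3375 -0.1464  0.0898] [ 0.323  -0.2334  0.0481]
0.1 208 [ 0.3286 -0.235   0.1002] [ 0.3473 -0.2     0.137 ] [ 0.3376 -0.2324  0.1184]
0.139 126 [ 0.3311 -0.2345  0.1391] [ 0.3506 -0.1307  0.1547] [ 0.3395 -0.2306  0.1463]
low [162 162  13  49 327] zmed 0.055 max 0.071 [590.4 222.1] [  7.3 118.9] 84.0
```

View pics/crop.png

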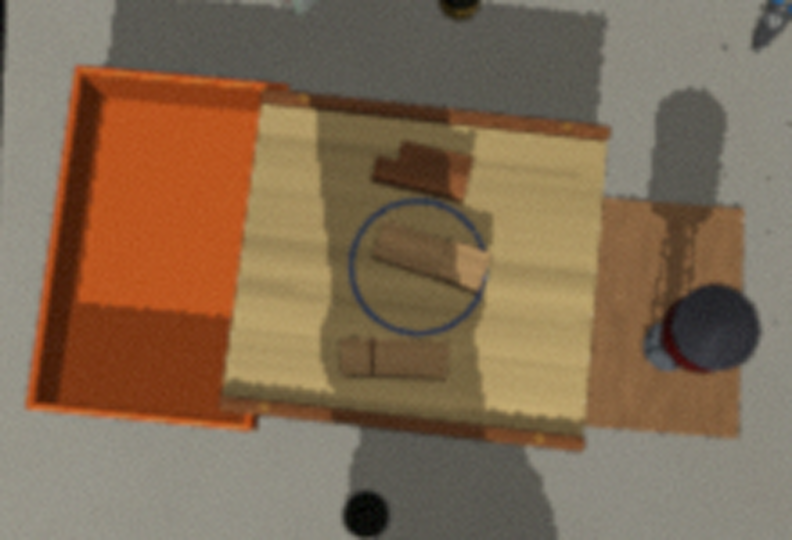

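```bash
cat > mv.py <<'E'
# usage: mv.py x y z yaw  -> turn_z(deg) and tool-axis shift from measured pose to target (pointing down)
from h import *; import sys
from scipy.spatial.transform import Rotation as Ro
s=arm.state(); R=Ro.from_euler("xyz",s["tool_rot"],degrees=True)
p=np.array(s["tool_pos"])
a=[float(v) for v in sys.argv[1:]]
for i in range(0,len(a),4):
    T=Ro.from_euler("xyz",[180,0,a[i+3]],degrees=True)
    print((R.inv()*T).as_rotvec(degrees=True).round(2),R.inv().apply(np.array(a[i:i+3])-p).round(4))
print(p.round(4),s["tool_rot"].round(2),s["gripper_width"],s["time_s"],s["joints"].round(0))
E
python3 mv.py 0.3 0.2 0.27 120 .475 -.008 .20 90
```

```text
[-0.12  0.05 40.65] [-0.2168 -0.2613 -0.0221]
[-0.1   0.08 70.65] [-0.4508 -0.3995  0.0482]
[0.182  0.5183 0.2473] [-179.88    0.    160.65] 0.0854609382759086 0.1 [-73.  18.   1.  87.  -0.  76.  -2.]
```

Request:
step_arm(
  targets=[
    [0,0,36,-0.217,-0.261,-0.022,-0.1],
    [0,0,36,-0.217,-0.261,-0.022,-0.1],
    [0,0,36,-0.217,-0.261,-0.022,-0.1],
    [0,0,36,-0.217,-0.261,-0.022,-0.1],
    [0,0,36,-0.217,-0.261,-0.022,-0.1],
  ],
)

```text
time_s: 0.52
tool_pos: [0.2548, 0.3218, 0.2613]
tool_rot: [-179.9, 0.0, 124.5]
wrist_force: [0.6, 0.4, 1.0]
gripper_width: 0.0467
gripper_force: 0.0
```

```bash
python3 mv.py 0.3 0.2 0.27 120 .475 -.008 .20 90
```

```text
[-0.05  0.02  4.51] [-0.126  -0.0318 -0.0086]
[-5.000e-02  3.000e-02  3.451e+01] [-0.3965 -0.0054  0.0614]
[0.2548 0.3218 0.2613] [-1.7995e+02  2.0000e-02  1.2451e+02] 0.04668613311149229 0.5167 [-64.   1.  11. 105.  -0.  74. -19.]
```

Request:
step_arm(
  targets=[
    [0,0,17,-0.2,-0.003,0.0,-0.1],
    [0,0,17,-0.2,-0.003,0.0,-0.1],
    [0,0,17,-0.2,-0.003,0.0,-0.1],
    [0,0,17,-0.2,-0.003,0.0,-0.1],
    [0,0,17,-0.2,-0.003,0.0,-0.1],
  ],
)

```text
time_s: 0.93
tool_pos: [0.3675, 0.1548, 0.2617]
tool_rot: [180.0, 0.0, 107.7]
wrist_force: [0.4, 1.1, -0.4]
gripper_width: 0.0471
gripper_force: 0.0
```

```bash
python3 mv.py .475 -.008 .18 90
```

```text
[ 0.02  0.02 17.68] [-0.1877  0.0529  0.0818]
[0.3675 0.1548 0.2617] [1.7998e+02 2.0000e-02 1.0768e+02] 0.0471199479660074 0.9333 [-51.  -1.  25. 107.   1.  74.  -8.]
```

Request:
step_arm(
  targets=[
    [0,0,17.7,-0.188,0.053,0.06,-0.1],
    [0,0,17.7,-0.188,0.053,0.06,-0.1],
    [0,0,17.7,-0.188,0.053,0.082,-0.1],
    [0,0,17.7,-0.188,0.053,0.082,-0.1],
    [0,0,17.7,-0.188,0.053,0.082,-0.1],
  ],
)

```text
time_s: 1.35
tool_pos: [0.4729, -0.0029, 0.1808]
tool_rot: [180.0, -0.0, 90.2]
wrist_force: [0.4, 0.9, 1.1]
gripper_width: 0.047
gripper_force: 0.0
```

Request:
step_arm(
  targets=[
    [0,0,0,0,0,0,-0.1],
    [0,0,0,0,0,0,-0.1],
  ],
)

```text
time_s: 1.52
tool_pos: [0.4717, -0.0041, 0.18]
tool_rot: [-179.8, 0.1, 89.8]
wrist_force: [-0.6, 0.6, -0.7]
gripper_width: 0.0469
gripper_force: 0.0
```

```bash
python3 mv.py .475 -.008 .107 89.3; python3 - <<'E'
from h import *
I=arm.camera("side")["image"][150:270,130:330,::-1]
cv2.imwrite("pics/a.png",cv2.resize(I,(800,480),interpolation=cv2.INTER_CUBIC))
E
```

```text
[-0.23  0.14  0.49] [-0.0037  0.0037  0.073 ]
[ 0.4717 -0.0041  0.18  ] [-1.7977e+02  1.4000e-01  8.9790e+01] 0.04688143992222126 1.5167 [-33.  13.  37. 105.  -9.  64.   7.]
```

View pics/a.png

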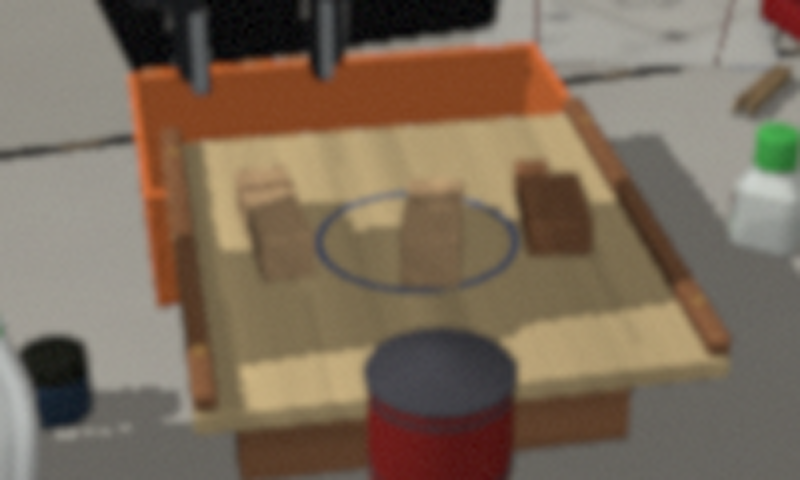

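The crop shows the open fingers at (195,50) and (325,40), straddling offcut_1's x position. All three offcuts are still in place.

Request:
step_arm(
  targets=[
    [0,0,0,-0.003,0.003,0.035,-0.1],
    [0,0,0,-0.003,0.003,0.055,-0.1],
    [0,0,0,-0.003,0.003,0.072,-0.1],
    [0,0,0,-0.003,0.003,0.072,-0.1],
    [0,0,0,-0.003,0.003,0.072,-0.1],
  ],
)

```text
time_s: 1.98
tool_pos: [0.4748, -0.0025, 0.1098]
tool_rot: [-179.9, -0.1, 90.3]
wrist_force: [0.2, -0.6, 0.0]
gripper_width: 0.047
gripper_force: 0.0
```

Request:
step_arm(
  targets=[
    [0,0,0,0,0,0,0.9],
    [0,0,0,0,0,0,0.9],
    [0,0,0,0,0,0,0.9],
    [0,0,0,0,0,0,0.9],
    [0,0,0,0,0,0,0.9],
  ],
)

```text
time_s: 2.4
tool_pos: [0.477, -0.0038, 0.1116]
tool_rot: [179.8, -0.1, 90.2]
wrist_force: [-0.8, 0.8, 6.8]
gripper_width: 0.022
gripper_force: 59.9
```

```bash
python3 mv.py .475 .0 .16 89.3 .52 .15 .15 89.3
```

```text
[ 0.21 -0.09  0.87] [ 0.0039 -0.0018 -0.0484]
[ 0.21 -0.09  0.87] [ 0.1537  0.0436 -0.038 ]
[ 0.477  -0.0038  0.1116] [ 1.7978e+02 -9.0000e-02  9.0170e+01] 0.022015020968349223 2.4 [-31.  19.  36. 110. -14.  55.  12.]
```

Request:
step_arm(
  targets=[
    [0,0,0,0.0,0,-0.035,0.9],
    [0,0,0,0.03,0.02,-0.05,0.9],
    [0,0,0,0.07,0.02,-0.05,0.9],
    [0,0,0,0.11,0.02,-0.05,0.9],
    [0,0,0,0.15,0.02,-0.05,0.9],
  ],
)

```text
time_s: 2.82
tool_pos: [0.4958, 0.1474, 0.161]
tool_rot: [179.8, -0.1, 90.1]
wrist_force: [0.3, -0.6, -0.7]
gripper_width: 0.0225
gripper_force: 59.1
```

Request:
step_arm(
  targets=[
    [0,0,0,0.01,0,0.0,0.9],
    [0,0,0,0.01,0,0.03,0.9],
    [0,0,0,0.01,0,0.06,0.9],
    [0,0,0,0.01,0,0.08,0.9],
    [0,0,0,0.01,0,0.08,0.9],
  ],
)

```text
time_s: 3.23
tool_pos: [0.4914, 0.155, 0.076]
tool_rot: [-179.5, 0.2, 90.2]
wrist_force: [-0.7, 0.4, -0.1]
gripper_width: 0.0225
gripper_force: 59.0
```

Request:
step_arm(
  targets=[
    [0,0,0,0,0,0,0.9],
    [0,0,0,0,0,0,-0.1],
    [0,0,0,0,0,0,-0.1],
    [0,0,0,0,0,0,-0.1],
    [0,0,0,0,0,0,-0.1],
  ],
)

```text
time_s: 3.65
tool_pos: [0.4961, 0.1559, 0.081]
tool_rot: [179.9, -0.1, 90.1]
wrist_force: [-0.2, -0.7, -0.4]
gripper_width: 0.0466
gripper_force: 0.0
```

```bash
python3 mv.py .543 .06 .18 69.6  .543 -.034 .18 69.6 
```

```text
[ 0.13 -0.1  20.54] [-0.0959  0.0469 -0.099 ]
[ 0.13 -0.1  20.54] [-0.1899  0.0467 -0.0991]
[0.4961 0.1559 0.081 ] [ 1.7986e+02 -7.0000e-02  9.0140e+01] 0.04661770042132596 3.65 [-43.  26.  31. 105. -16.  53.  -5.]
```

Request:
step_arm(
  targets=[
    [0,0,0,0,0,-0.04,-0.1],
    [0,0,0,0,0.0,-0.08,-0.1],
    [0,0,7,-0.03,0.02,-0.099,-0.1],
    [0,0,14,-0.07,0.03,-0.099,-0.1],
    [0,0,20.5,-0.1,0.047,-0.099,-0.1],
  ],
)

```text
time_s: 4.07
tool_pos: [0.5437, 0.0535, 0.1818]
tool_rot: [179.7, -0.1, 69.3]
wrist_force: [1.0, -0.9, -1.5]
gripper_width: 0.0469
gripper_force: 0.0
```

```bash
python3 mv.py .543 -.034 .18 69.6 .543 -.034 .108 69.6
```

```text
[ 0.26 -0.14 -0.25] [-0.0821  0.0302  0.0017]
[ 0.26 -0.14 -0.25] [-0.0823  0.0299  0.0737]
[0.5437 0.0535 0.1818] [ 1.7974e+02 -1.4000e-01  6.9350e+01] 0.04685222154379447 4.0667 [-37.  23.  39.  95. -16.  68. -14.]
```

Request:
step_arm(
  targets=[
    [0,0,0,-0.04,0.015,0,-0.1],
    [0,0,0,-0.082,0.03,0.0,-0.1],
    [0,0,0,-0.082,0.03,0.0,-0.1],
    [0,0,0,-0.082,0.03,0.035,-0.1],
    [0,0,0,-0.082,0.03,0.055,-0.1],
  ],
)

```text
time_s: 4.48
tool_pos: [0.5421, -0.033, 0.1235]
tool_rot: [179.9, -0.1, 69.4]
wrist_force: [-0.9, 1.9, 0.2]
gripper_width: 0.0473
gripper_force: 0.0
```

Request:
step_arm(
  targets=[
    [0,0,0,0,0,0.016,-0.1],
    [0,0,0,0,0,0.016,-0.1],
    [0,0,0,0,0,0.016,0.9],
    [0,0,0,0,0,0.016,0.9],
    [0,0,0,0,0,0.016,0.9],
  ],
)

```text
time_s: 4.9
tool_pos: [0.5433, -0.0317, 0.1094]
tool_rot: [179.8, -0.1, 69.6]
wrist_force: [0.4, -0.8, -0.3]
gripper_width: 0.0241
gripper_force: 60.3
```

Request:
step_arm(
  targets=[
    [0,0,0,0,0,0,0.9],
    [0,0,0,0,0,0,0.9],
  ],
)

```text
time_s: 5.07
tool_pos: [0.5431, -0.0316, 0.1092]
tool_rot: [179.8, -0.1, 69.7]
wrist_force: [-1.2, -0.3, 4.2]
gripper_width: 0.024
gripper_force: 60.9
```

```bash
python3 mv.py .56 .16 .16 83 
```

```text
[  0.17  -0.05 -13.35] [ 0.1856 -0.0506 -0.0508]
[ 0.5431 -0.0316  0.1092] [ 1.7984e+02 -7.0000e-02  6.9650e+01] 0.023970152222256028 5.0667 [-27.  27.  39. 100. -20.  59.  -2.]
```

Request:
step_arm(
  targets=[
    [0,0,0,0.0,0,-0.035,0.9],
    [0,0,-6,0.035,-0.01,-0.05,0.9],
    [0,0,-13,0.07,-0.02,-0.05,0.9],
    [0,0,-13,0.11,-0.03,-0.05,0.9],
    [0,0,-13,0.15,-0.04,-0.05,0.9],
  ],
)

```text
time_s: 5.48
tool_pos: [0.557, 0.1243, 0.1589]
tool_rot: [179.9, -0.1, 82.6]
wrist_force: [0.9, -0.8, -1.1]
gripper_width: 0.0242
gripper_force: 60.4
```

Request:
step_arm(
  targets=[
    [0,0,0,0.035,-0.002,0.0,0.9],
    [0,0,0,0.035,-0.002,0.03,0.9],
    [0,0,0,0.035,-0.002,0.06,0.9],
    [0,0,0,0.035,-0.002,0.075,0.9],
    [0,0,0,0.035,-0.002,0.075,0.9],
  ],
)

```text
time_s: 5.9
tool_pos: [0.5556, 0.1579, 0.0787]
tool_rot: [-179.6, 0.2, 82.7]
wrist_force: [-0.7, -0.6, -1.7]
gripper_width: 0.0244
gripper_force: 60.4
```

Request:
step_arm(
  targets=[
    [0,0,0,0,0,0,0.9],
    [0,0,0,0,0,0,-0.1],
    [0,0,0,0,0,0,-0.1],
    [0,0,0,0,0,0,-0.1],
    [0,0,0,0,0,0,-0.1],
  ],
)

```text
time_s: 6.32
tool_pos: [0.5601, 0.1581, 0.084]
tool_rot: [179.9, -0.1, 82.6]
wrist_force: [0.1, 0.2, 0.3]
gripper_width: 0.0472
gripper_force: 0.0
```

Request:
step_arm(
  targets=[
    [0,0,0,0,0,-0.04,-0.1],
    [0,0,0,0,0,-0.08,-0.1],
    [0,0,0,0,0,-0.1,-0.1],
    [0,0,0,0,0,-0.1,-0.1],
  ],
)

```text
time_s: 6.65
tool_pos: [0.5633, 0.1582, 0.1895]
tool_rot: [179.3, -0.3, 82.6]
wrist_force: [1.1, -0.1, 0.3]
gripper_width: 0.0472
gripper_force: 0.0
```

```bash
python3 mv.py .602 -.029 .18 75.7; python3 - <<'E'
from h import *
I=arm.camera("top")["image"][130:280,150:370,::-1]
cv2.imwrite("pics/b.png",cv2.resize(I,(792,540),interpolation=cv2.INTER_CUBIC))
E
```

```text
[ 0.66 -0.36  6.92] [-0.1807  0.0623  0.0092]
[0.5633 0.1582 0.1895] [179.32  -0.32  82.62] 0.047187281229739704 6.65 [-42.  26.  35.  88. -16.  70. -12.]
```

View pics/b.png

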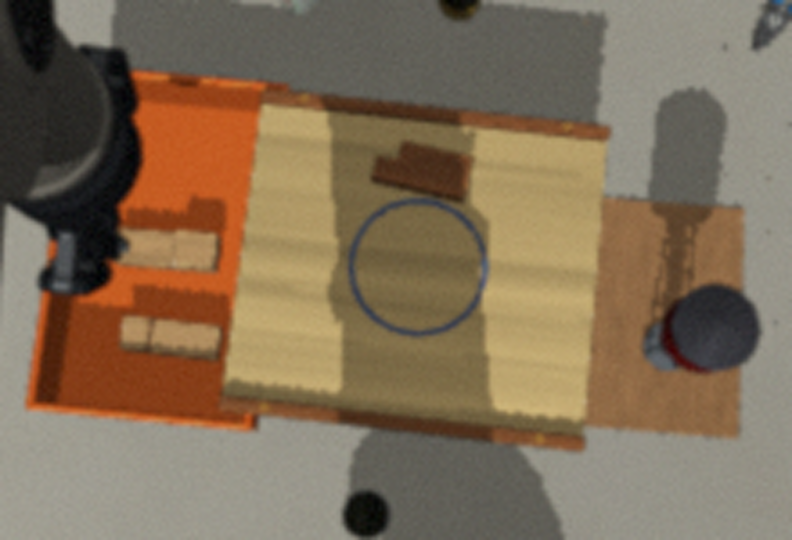

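Offcuts 1 and 3 lie flat in the bin at about (170,338) and (168,250). Offcut_2 is still on the board at (421,172), the ring centre is at (418,267), and the tower has not moved.

Request:
step_arm(
  targets=[
    [0,0,0,-0.035,0,0.0,0.06],
    [0,0,2,-0.075,0.03,0.0,0.06],
    [0,0,5,-0.115,0.04,0,0.06],
    [0,0,7,-0.15,0.058,0,0.06],
    [0,0,7,-0.185,0.06,0,0.06],
  ],
)

```text
time_s: 7.12
tool_pos: [0.5959, -0.0346, 0.1814]
tool_rot: [180.0, 0.0, 75.6]
wrist_force: [0.8, 0.3, -0.3]
gripper_width: 0.0403
gripper_force: 0.0
```

Request:
step_arm(
  targets=[
    [0,0,0,0,0,0,0.06],
    [0,0,0,0,0,0,0.06],
    [0,0,0,0,0,0,0.06],
  ],
)

```text
time_s: 7.37
tool_pos: [0.5942, -0.0327, 0.1815]
tool_rot: [-179.9, -0.1, 75.6]
wrist_force: [1.1, 0.7, 0.3]
gripper_width: 0.0403
gripper_force: 0.0
```

```bash
python3 mv.py .600 -.038 .113 75.7; python3 - <<'E'
from h import *
c=dict(np.load("top.npz"));W=cloud(c)
print(W[204,266],W[208,344])
E
```

```text
[-0.13 -0.05 -0.1 ] [-0.0038  0.0071  0.0685]
[ 0.5942 -0.0327  0.1815] [-1.7987e+02 -5.0000e-02  7.5600e+01] 0.04027127815435382 7.3667 [-24.  29.  38.  86. -18.  71.   2.]
[ 0.53404301 -0.0257527   0.09960904] [ 0.5361905  -0.23602901  0.00173973]
```

Request:
step_arm(
  targets=[
    [0,0,0,-0.004,0.007,0.035,0.06],
    [0,0,0,-0.004,0.007,0.055,0.06],
    [0,0,0,-0.004,0.007,0.068,0.06],
    [0,0,0,-0.004,0.007,0.068,0.06],
    [0,0,0,-0.004,0.007,0.068,0.06],
  ],
)

```text
time_s: 7.78
tool_pos: [0.6001, -0.0361, 0.1135]
tool_rot: [-179.8, -0.0, 75.8]
wrist_force: [0.7, -0.3, 0.8]
gripper_width: 0.0402
gripper_force: 0.0
```

Request:
step_arm(
  targets=[
    [0,0,0,0,0,0,0.9],
    [0,0,0,0,0,0,0.9],
    [0,0,0,0,0,0,0.9],
    [0,0,0,0,0,0,0.9],
  ],
)

```text
time_s: 8.12
tool_pos: [0.6015, -0.0386, 0.1158]
tool_rot: [179.9, -0.0, 75.7]
wrist_force: [-0.2, 0.5, 2.0]
gripper_width: 0.0274
gripper_force: 59.3
```

```bash
python3 mv.py .625 .148 .16 83 
```

```text
[ 0.13 -0.04 -7.34] [ 0.1867 -0.0234 -0.0442]
[ 0.6015 -0.0386  0.1158] [ 1.7988e+02 -4.0000e-02  7.5660e+01] 0.027407991791772335 8.1167 [-22.  33.  36.  90. -21.  64.   5.]
```

Request:
step_arm(
  targets=[
    [0,0,0,0.0,0,-0.035,0.9],
    [0,0,-3,0.035,-0.008,-0.045,0.9],
    [0,0,-7,0.075,-0.016,-0.045,0.9],
    [0,0,-7,0.115,-0.024,-0.045,0.9],
    [0,0,-7,0.15,-0.033,-0.045,0.9],
  ],
)

```text
time_s: 8.53
tool_pos: [0.6065, 0.1176, 0.1607]
tool_rot: [179.9, -0.1, 82.7]
wrist_force: [1.2, 1.0, 0.0]
gripper_width: 0.0275
gripper_force: 59.3
```

Request:
step_arm(
  targets=[
    [0,0,0,0.033,0.002,0.0,0.9],
    [0,0,0,0.033,0.002,0.03,0.9],
    [0,0,0,0.033,0.002,0.06,0.9],
    [0,0,0,0.033,0.002,0.075,0.9],
    [0,0,0,0.033,0.002,0.075,0.9],
  ],
)

```text
time_s: 8.95
tool_pos: [0.6087, 0.1471, 0.0804]
tool_rot: [-179.5, 0.2, 82.7]
wrist_force: [-1.7, 0.2, -0.7]
gripper_width: 0.0274
gripper_force: 59.3
```

Request:
step_arm(
  targets=[
    [0,0,0,0,0,0,0.9],
    [0,0,0,0,0,0,0.06],
    [0,0,0,0,0,0,0.06],
    [0,0,0,0,0,0,0.06],
    [0,0,0,0,0,0,0.06],
  ],
)

```text
time_s: 9.37
tool_pos: [0.6131, 0.1472, 0.0862]
tool_rot: [179.9, -0.1, 82.6]
wrist_force: [0.1, -0.2, 0.2]
gripper_width: 0.0402
gripper_force: 0.0
```

Request:
step_arm(
  targets=[
    [0,0,0,0,0,-0.04,0.06],
    [0,0,0,0,0,-0.08,0.06],
    [0,0,0,0,0,-0.12,-0.5],
    [0,0,0,-0.02,0,-0.16,-1],
    [0,0,0,-0.04,0,-0.16,-1],
  ],
)

```text
time_s: 9.78
tool_pos: [0.6114, 0.1094, 0.254]
tool_rot: [179.1, -0.3, 82.9]
wrist_force: [1.9, -0.9, 0.1]
gripper_width: 0.0745
gripper_force: 0.0
```

```bash
python3 mv.py .489 -.208 .24 90 .489 -.208 .119 90; python3 - <<'E'
from h import *
c=arm.camera("side");W=cloud(c)
roi=(np.abs(W[...,0]-.489)<.05)&(np.abs(W[...,1]+.208)<.05)
for a,b in((.004,.012),(.015,.09),(.1,.136),(.139,.155)):
    P=W[roi&(W[...,2]>a)&(W[...,2]<b)]; print(a,len(P),P.min(0).round(4),P.max(0).round(4))
cv2.imwrite("pics/c.png",cv2.resize(c["image"][130:330,130:400,::-1],(797,590),interpolation=cv2.INTER_CUBIC))
c=arm.camera("top");W=cloud(c)
P=W[(np.abs(W[...,0]-.489)<.05)&(np.abs(W[...,1]+.208)<.05)&(W[...,2]>.139)];print(P.min(0),P.max(0))
np.savez("top2.npz",**c)
m=(np.abs(W[...,0]-.56)<.13)&(W[...,1]>.08)&(W[...,1]<.23)&(W[...,2]>.012)&(W[...,2]<.06)
n,l,st,ce=cv2.connectedComponentsWithStats(m.astype(np.uint8))
for i in range(1,n):
    if st[i,4]>30: print(st[i],np.median(W[l==i],0).round(3))
P=W[(np.abs(W[...,0]-.535)<.08)&(np.abs(W[...,1]+.025)<.1)]; print("board max",np.nanmax(P[:,2]))
E
```

```text
[ 0.92 -0.29 -7.08] [-0.3302 -0.0826  0.0107]
[ 0.92 -0.29 -7.08] [-0.3309 -0.0845  0.1317]
[0.6114 0.1094 0.254 ] [179.1   -0.35  82.93] 0.0744518166389841 9.7833 [-35.  28.  36.  76. -17.  80.  -6.]
0.004 2281 [ 0.439 -0.258  0.004] [ 0.539  -0.1581  0.012 ]
0.015 539 [ 0.4746 -0.2239  0.015 ] [ 0.5048 -0.1919  0.0867]
0.1 762 [ 0.4638 -0.2346  0.1001] [ 0.5143 -0.2019  0.136 ]
0.139 730 [ 0.4627 -0.2348  0.139 ] [ 0.5167 -0.1819  0.1526]
[ 0.46259269 -0.23492866  0.13913061] [ 0.51441319 -0.18209972  0.15303346]
[208 154  15   7  76] [0.671 0.105 0.035]
[182 193  29  13 297] [0.562 0.153 0.021]
[183 218  29  12 265] [0.498 0.15  0.025]
board max 0.6518890593235654
```

View pics/c.png

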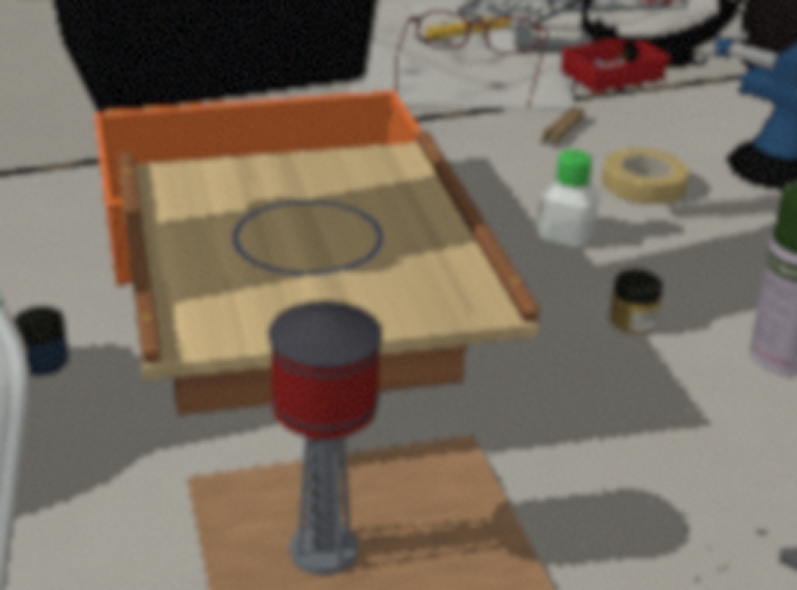

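The board is clear, with the ring centred at (308,237) in the crop. The tower stands on the card with its foot at (323,550). The pots and bottle are undisturbed.

Request:
step_arm(
  targets=[
    [0,0,0,-0.33,-0.083,0.008,-1],
    [0,0,0,-0.33,-0.083,0.008,-1],
    [0,0,0,-0.33,-0.083,0.008,-1],
    [0,0,0,-0.33,-0.083,0.008,-1],
    [0,0,0,-0.33,-0.083,0.008,-1],
  ],
)

```text
time_s: 10.3
tool_pos: [0.5295, -0.0872, 0.2393]
tool_rot: [-180.0, -0.0, 82.7]
wrist_force: [0.0, -0.6, -0.2]
gripper_width: 0.0856
gripper_force: 0.0
```

```bash
python3 mv.py .489 -.208 .24 83
```

```text
[-0.04 -0.05 -0.32] [-0.125  -0.0248 -0.0008]
[ 0.5295 -0.0872  0.2393] [-1.7996e+02 -5.0000e-02  8.2680e+01] 0.08555007867224815 10.3 [-23.  19.  40.  91. -13.  75.  12.]
```

Request:
step_arm(
  targets=[
    [0,0,0,-0.04,-0.008,0,-1],
    [0,0,0,-0.08,-0.016,0,-1],
    [0,0,0,-0.11,-0.025,0,-1],
    [0,0,0,-0.125,-0.025,0,-1],
    [0,0,0,-0.125,-0.025,0,-1],
  ],
)

```text
time_s: 10.72
tool_pos: [0.4874, -0.2123, 0.2399]
tool_rot: [-180.0, 0.1, 82.1]
wrist_force: [-0.2, -0.8, 0.1]
gripper_width: 0.0851
gripper_force: 0.0
```

Request:
step_arm(
  targets=[
    [0,0,0,0,0,0,-1],
    [0,0,0,0,0,0,-1],
    [0,0,0,0,0,0,-1],
    [0,0,0,0,0,0,-1],
  ],
)

```text
time_s: 11.05
tool_pos: [0.4908, -0.205, 0.2394]
tool_rot: [-180.0, -0.0, 82.8]
wrist_force: [-0.2, 1.1, 0.5]
gripper_width: 0.0853
gripper_force: 0.0
```

```bash
python3 mv.py .489 -.208 .24 83;  python3 - <<'E'
from h import *
c=arm.camera("top");W=cloud(c)
m=(np.abs(W[...,0]-.56)<.13)&(W[...,1]>.08)&(W[...,1]<.23)&(W[...,2]>.012)&(W[...,2]<.06)
n,l,st,ce=cv2.connectedComponentsWithStats(m.astype(np.uint8))
for i in range(1,n):
    if st[i,4]>30: print(st[i],np.median(W[l==i],0).round(3))
cv2.imwrite("pics/d.png",cv2.resize(c["image"][130:280,150:370,::-1],(792,540),interpolation=cv2.INTER_CUBIC))
E
```

```text
[-0.02 -0.05 -0.15] [-0.0031 -0.0014 -0.0006]
[ 0.4908 -0.205   0.2394] [-1.7998e+02 -5.0000e-02  8.2850e+01] 0.08530041003519026 11.05 [-12.  19.  43.  91. -13.  75.  26.]
[163 151  60  76 590] [0.647 0.214 0.038]
[183 173  26  14 254] [0.613 0.153 0.022]
[182 193  29  13 299] [0.562 0.155 0.021]
[183 218  29  12 268] [0.498 0.15  0.025]
```

View pics/d.png

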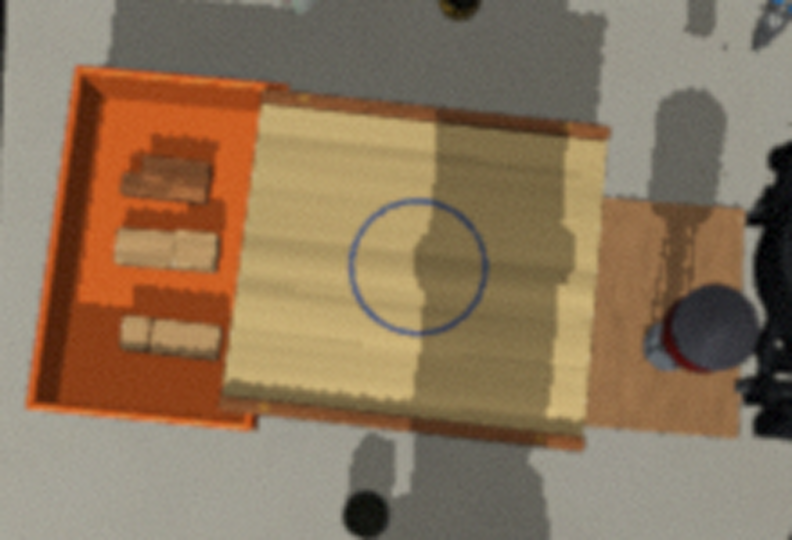

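All three offcuts lie flat in the bin at about (167,182), (168,250) and (170,337). The board is empty and the tower is still upright.

Request:
step_arm(
  targets=[
    [0,0,0,-0.003,-0.0015,0.0,-1],
    [0,0,0,-0.003,-0.0015,0.02,-1],
    [0,0,0,-0.003,-0.0015,0.03,-1],
    [0,0,0,-0.003,-0.0015,0.03,-1],
    [0,0,0,-0.003,-0.0015,0.03,-1],
  ],
)

```text
time_s: 11.52
tool_pos: [0.4876, -0.2093, 0.2091]
tool_rot: [-179.9, -0.0, 82.7]
wrist_force: [0.1, -0.6, 0.8]
gripper_width: 0.0854
gripper_force: 0.0
```

```bash
python3 mv.py .489 -.208 .119 83;  python3 - <<'E'
from h import *
c=dict(np.load("top.npz"));K,R,t=c["intrinsics"],c["R"],c["t"]
d=R.T@np.linalg.inv(K)@[150+(418+.5)/3.6-.5,130+(267.5)/3.6-.5,1];o=-R.T@t
print(o+d*(.085-o[2])/d[2])
E
```

```text
[-0.11 -0.03 -0.34] [0.0015 0.0014 0.0901]
[ 0.4876 -0.2093  0.2091] [-1.7989e+02 -3.0000e-02  8.2660e+01] 0.08539885392701975 11.5167 [-11.  20.  43.  94. -14.  71.  27.]
[ 0.53677801 -0.02564755  0.085     ]
```

Request:
step_arm(
  targets=[
    [0,0,0,0.001,0.001,0.02,-1],
    [0,0,0,0.001,0.001,0.04,-1],
    [0,0,0,0.001,0.001,0.06,-1],
    [0,0,0,0.001,0.001,0.08,-1],
    [0,0,0,0.001,0.001,0.09,-1],
  ],
)

```text
time_s: 11.93
tool_pos: [0.4886, -0.2084, 0.1183]
tool_rot: [-179.9, -0.0, 82.7]
wrist_force: [-0.7, 1.0, -0.2]
gripper_width: 0.0856
gripper_force: 0.0
```

Request:
step_arm(
  targets=[
    [0,0,0,0,0,0,-1],
    [0,0,0,0,0,0,-1],
    [0,0,0,0,0,0,-1],
    [0,0,0,0,0,0,-1],
    [0,0,0,0,0,0,-1],
  ],
)

```text
time_s: 12.35
tool_pos: [0.4901, -0.2095, 0.121]
tool_rot: [179.9, 0.0, 82.6]
wrist_force: [0.4, 0.9, -0.4]
gripper_width: 0.0852
gripper_force: 0.0
```

```bash
python3 mv.py .489 -.208 .119 83
```

```text
[ 0.14  0.02 -0.36] [ 0.0013 -0.0012  0.002 ]
[ 0.4901 -0.2095  0.121 ] [1.7986e+02 2.0000e-02 8.2640e+01] 0.08518015180243306 12.35 [ -9.  26.  40. 101. -19.  60.  31.]
```

Request:
step_arm(
  targets=[
    [0,0,0,0.001,-0.001,0.007,-1],
    [0,0,0,0.001,-0.001,0.007,-0.7],
    [0,0,0,0.001,-0.001,0.007,-0.5],
    [0,0,0,0.001,-0.001,0.007,-0.4],
    [0,0,0,0.001,-0.001,0.007,-0.35],
  ],
)

```text
time_s: 12.77
tool_pos: [0.4884, -0.2079, 0.1128]
tool_rot: [180.0, 0.0, 82.6]
wrist_force: [-0.2, -0.2, -1.3]
gripper_width: 0.0573
gripper_force: 0.0
```

Request:
step_arm(
  targets=[
    [0,0,0,0,0,0,-0.3],
    [0,0,0,0,0,0,-0.25],
    [0,0,0,0,0,0,-0.2],
    [0,0,0,0,0,0,0],
    [0,0,0,0,0,0,0],
  ],
)

```text
time_s: 13.18
tool_pos: [0.4887, -0.2081, 0.1132]
tool_rot: [179.9, 0.0, 82.6]
wrist_force: [-0.4, -0.9, 2.7]
gripper_width: 0.051
gripper_force: 62.2
```

```bash
python3 mv.py .537 -.026 .22 83
```

```text
[ 0.05  0.01 -0.36] [ 0.1868  0.0247 -0.1068]
[ 0.4887 -0.2081  0.1132] [1.7995e+02 1.0000e-02 8.2640e+01] 0.05099916712047412 13.1833 [ -9.  26.  40. 102. -19.  59.  31.]
```

Request:
step_arm(
  targets=[
    [0,0,0,0,0,-0.015,0.1],
    [0,0,0,0,0,-0.035,0.1],
    [0,0,0,0,0,-0.06,0.1],
    [0,0,0,0,0,-0.085,0.1],
    [0,0,0,0,0,-0.11,0.1],
  ],
)

```text
time_s: 13.6
tool_pos: [0.4877, -0.2076, 0.2232]
tool_rot: [-179.9, -0.0, 82.6]
wrist_force: [0.4, -0.7, -1.0]
gripper_width: 0.0503
gripper_force: 62.5
```

Request:
step_arm(
  targets=[
    [0,0,0,0.01,0.0,0,0.1],
    [0,0,0,0.03,0.004,0,0.1],
    [0,0,0,0.055,0.007,0,0.1],
    [0,0,0,0.08,0.01,0,0.1],
    [0,0,0,0.105,0.014,0,0.1],
  ],
)

```text
time_s: 14.02
tool_pos: [0.515, -0.1038, 0.2216]
tool_rot: [-179.9, -0.0, 82.6]
wrist_force: [1.2, -0.2, -2.0]
gripper_width: 0.0507
gripper_force: 62.6
```

```bash
python3 mv.py .537 -.026 .22 83; python3 - <<'E'
from h import *
c=arm.camera("side")
cv2.imwrite("pics/e.png",cv2.resize(c["image"][80:300,130:400,::-1],(736,600),interpolation=cv2.INTER_CUBIC))
E
```

```text
[-0.12 -0.04 -0.38] [0.08   0.0119 0.0016]
[ 0.515  -0.1038  0.2216] [-1.7988e+02 -4.0000e-02  8.2620e+01] 0.050729895055189704 14.0167 [-22.  19.  41.  94. -13.  72.  14.]
```

View pics/e.png

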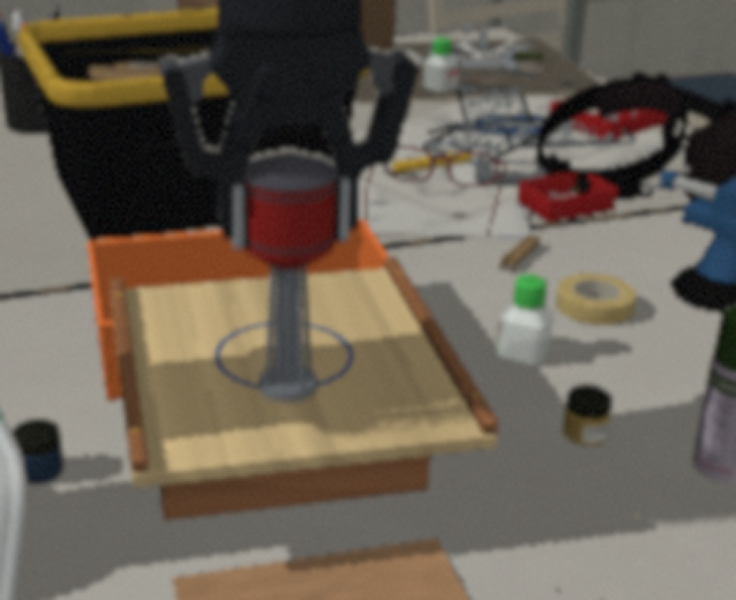

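The tower hangs upright in the jaws, with its tank at (292,220) and foot at (288,388). It is over the board just short of the ring centre at (285,355).

Request:
step_arm(
  targets=[
    [0,0,0,0.02,0.003,0,0.1],
    [0,0,0,0.045,0.007,0,0.1],
    [0,0,0,0.065,0.01,0,0.1],
    [0,0,0,0.077,0.012,0,0.1],
    [0,0,0,0.08,0.012,0,0.1],
  ],
)

```text
time_s: 14.48
tool_pos: [0.5379, -0.0242, 0.2215]
tool_rot: [-179.9, -0.1, 82.9]
wrist_force: [0.3, 0.7, -0.7]
gripper_width: 0.0506
gripper_force: 62.6
```

Request:
step_arm(
  targets=[
    [0,0,0,0,0,0,0.1],
    [0,0,0,0,0,0,0.1],
    [0,0,0,0,0,0,0.1],
    [0,0,0,0,0,0.01,0.1],
    [0,0,0,0,0,0.01,0.1],
  ],
)

```text
time_s: 14.9
tool_pos: [0.5365, -0.0289, 0.2111]
tool_rot: [-179.8, 0.0, 82.5]
wrist_force: [-1.2, -0.3, -1.4]
gripper_width: 0.0508
gripper_force: 62.6
```

```bash
python3 mv.py .537 -.026 .195 82.6; python3 - <<'E'
from h import *
c=arm.camera("side");W=cloud(c)
P=W[(np.abs(W[...,0]-.537)<.06)&(np.abs(W[...,1]+.05)<.05)&(W[...,2]>.09)]
for a in np.arange(.09,.19,.01):
    Q=P[(P[:,2]>=a)&(P[:,2]<a+.01)]
    if len(Q): print(a.round(3),len(Q),Q.min(0).round(4),Q.max(0).round(4))
E
```

```text
[-0.16  0.03 -0.09] [0.0029 0.0002 0.0161]
[ 0.5365 -0.0289  0.2111] [-1.7984e+02  3.0000e-02  8.2510e+01] 0.05075091588636412 14.9 [-28.  20.  39.  93. -13.  71.   6.]
0.1 126 [ 0.5195 -0.0473  0.1027] [ 0.5549 -0.0143  0.11  ]
0.11 70 [ 0.5221 -0.0457  0.1102] [ 0.5532 -0.0152  0.1199]
0.12 65 [ 0.5223 -0.0443  0.1204] [ 0.551  -0.0142  0.1299]
0.13 67 [ 0.5225 -0.0445  0.1302] [ 0.5512 -0.0148  0.1398]
0.14 67 [ 0.5242 -0.0426  0.1401] [ 0.5509 -0.0125  0.1498]
0.15 64 [ 0.5242 -0.042   0.15  ] [ 0.5514 -0.0159  0.1598]
0.16 58 [ 0.5247 -0.0416  0.1601] [ 0.5489 -0.0248  0.1698]
0.17 59 [ 0.5262 -0.0409  0.1701] [ 0.5482 -0.0269  0.1796]
0.18 33 [ 0.5268 -0.0438  0.18  ] [ 0.5481 -0.0278  0.1893]
```

Request:
step_arm(
  targets=[
    [0,0,0,0.002,0,0.005,0.1],
    [0,0,0,0.002,0,0.01,0.1],
    [0,0,0,0.002,0,0.012,0.1],
    [0,0,0,0.002,0,0.013,0.1],
    [0,0,0,0.002,0,0.013,0.1],
  ],
)

```text
time_s: 15.37
tool_pos: [0.5379, -0.0257, 0.1994]
tool_rot: [-180.0, 0.0, 82.6]
wrist_force: [0.2, 1.6, -0.9]
gripper_width: 0.0508
gripper_force: 62.6
```

Request:
step_arm(
  targets=[
    [0,0,0,0,0,0,0.1],
    [0,0,0,0,0,0,0.1],
    [0,0,0,0,0,0,0.1],
  ],
)

```text
time_s: 15.62
tool_pos: [0.5383, -0.0258, 0.2]
tool_rot: [180.0, -0.0, 82.6]
wrist_force: [-0.5, 0.6, -0.4]
gripper_width: 0.0506
gripper_force: 62.6
```

```bash
python3 mv.py .537 -.026 .195 82.6; python3 - <<'E'
from h import *
print(arm.state()["wrist_force"])
E
```

```text
[ 0.03 -0.    0.04] [-0.0004 -0.0012  0.005 ]
[ 0.5383 -0.0258  0.2   ] [179.97  -0.    82.64] 0.05063402288033837 15.6167 [-28.  21.  39.  94. -14.  70.   6.]
[-0.53349933  0.5735311  -0.35528005]
```

Lower in 1 mm steps, watching the wrist force.

Request:
step_arm(
  targets=[
    [0,0,0,0,0,0.001,0.1],
    [0,0,0,0,0,0.002,0.1],
    [0,0,0,0,0,0.003,0.1],
    [0,0,0,0,0,0.003,0.1],
    [0,0,0,0,0,0.003,0.1],
  ],
)

```text
time_s: 16.03
tool_pos: [0.538, -0.0257, 0.1966]
tool_rot: [-180.0, 0.0, 82.6]
wrist_force: [0.1, -1.4, -1.5]
gripper_width: 0.0509
gripper_force: 62.6
```

Request:
step_arm(
  targets=[
    [0,0,0,0,0,0.0005,0.1],
    [0,0,0,0,0,0.001,0.1],
    [0,0,0,0,0,0.001,0.1],
    [0,0,0,0,0,0.001,0.1],
  ],
)

```text
time_s: 16.37
tool_pos: [0.5381, -0.0258, 0.1957]
tool_rot: [-180.0, -0.0, 82.6]
wrist_force: [-0.7, 0.0, -1.5]
gripper_width: 0.0507
gripper_force: 62.6
```

Request:
step_arm(
  targets=[
    [0,0,0,0,0,0.0005,0.1],
    [0,0,0,0,0,0.001,0.1],
    [0,0,0,0,0,0.001,0.1],
    [0,0,0,0,0,0.001,0.1],
  ],
)

```text
time_s: 16.7
tool_pos: [0.5382, -0.0257, 0.1952]
tool_rot: [180.0, -0.0, 82.6]
wrist_force: [-1.3, -0.0, 2.4]
gripper_width: 0.0503
gripper_force: 62.9
```

Request:
step_arm(
  targets=[
    [0,0,0,0,0,0,-0.15],
    [0,0,0,0,0,0,-0.2],
    [0,0,0,0,0,0,-0.23],
    [0,0,0,0,0,0,-0.26],
    [0,0,0,0,0,0,-0.3],
  ],
)

```text
time_s: 17.12
tool_pos: [0.538, -0.0257, 0.1945]
tool_rot: [-180.0, 0.0, 82.6]
wrist_force: [-0.6, 0.3, -1.0]
gripper_width: 0.0557
gripper_force: 0.0
```

Request:
step_arm(
  targets=[
    [0,0,0,0,0,0,-0.4],
    [0,0,0,0,0,0,-0.6],
    [0,0,0,0,0,0,-0.8],
    [0,0,0,0,0,0,-1],
    [0,0,0,0,0,0,-1],
  ],
)

```text
time_s: 17.53
tool_pos: [0.5381, -0.0257, 0.1947]
tool_rot: [-180.0, -0.0, 82.6]
wrist_force: [-0.0, -0.5, 0.5]
gripper_width: 0.0851
gripper_force: 0.0
```

Request:
step_arm(
  targets=[
    [0,0,0,0,0,-0.01,-1],
    [0,0,0,0,0,-0.03,-1],
    [0,0,0,0,0,-0.05,-1],
    [0,0,0,0,0,-0.07,-1],
    [0,0,0,0,0,-0.09,-1],
  ],
)

```text
time_s: 17.95
tool_pos: [0.5381, -0.0259, 0.2866]
tool_rot: [180.0, -0.0, 82.6]
wrist_force: [-0.2, 0.9, 0.3]
gripper_width: 0.0851
gripper_force: 0.0
```

Request:
step_arm(
  targets=[
    [0,0,0,0,0,-0.02,-1],
    [0,0,0,0.0,0,-0.04,-1],
    [0,0,0,0.0,0,-0.04,-1],
    [0,0,0,0.0,0,-0.04,-1],
    [0,0,0,0.0,0,-0.04,-1],
  ],
)

```text
time_s: 18.37
tool_pos: [0.5378, -0.0257, 0.3245]
tool_rot: [-180.0, -0.0, 82.6]
wrist_force: [1.0, -0.2, 0.3]
gripper_width: 0.0856
gripper_force: 0.0
```

```bash
python3 - <<'E'
from h import *
c=arm.camera("side");W=cloud(c)
P=W[(np.abs(W[...,0]-.537)<.05)&(np.abs(W[...,1]+.04)<.05)&(W[...,2]>.088)]
for a in np.arange(.088,.238,.015):
    Q=P[(P[:,2]>=a)&(P[:,2]<a+.015)]
    if len(Q): print(a.round(3),len(Q),Q.min(0).round(4),Q.max(0).round(4))
cv2.imwrite("pics/f.png",cv2.resize(c["image"][80:300,130:400,::-1],(736,600),interpolation=cv2.INTER_CUBIC))
print(arm.state()["tool_pos"])
E
```

```text
0.088 300 [ 0.4872 -0.0891  0.088 ] [0.5866 0.0094 0.1029]
0.103 94 [ 0.5245 -0.0407  0.1032] [ 0.5543 -0.011   0.118 ]
0.118 87 [ 0.5251 -0.0411  0.1182] [ 0.5544 -0.0112  0.133 ]
0.133 92 [ 0.5269 -0.0395  0.1331] [ 0.5521 -0.0129  0.1478]
0.148 97 [ 0.5275 -0.0378  0.148 ] [ 0.552  -0.0149  0.1628]
0.163 51 [ 0.5234 -0.0467  0.163 ] [ 0.5481 -0.0247  0.1779]
0.178 204 [ 0.5135 -0.0539  0.1783] [ 0.5644 -0.0157  0.1929]
0.193 255 [ 0.5139 -0.0522  0.193 ] [ 0.5645 -0.0167  0.208 ]
0.208 250 [ 0.5137 -0.0521  0.208 ] [ 0.5638 -0.0191  0.2229]
0.223 320 [ 0.5126 -0.054   0.223 ] [ 0.5665 -0.0068  0.2352]
[ 0.53749713 -0.02557487  0.32390265]
```

View pics/f.png

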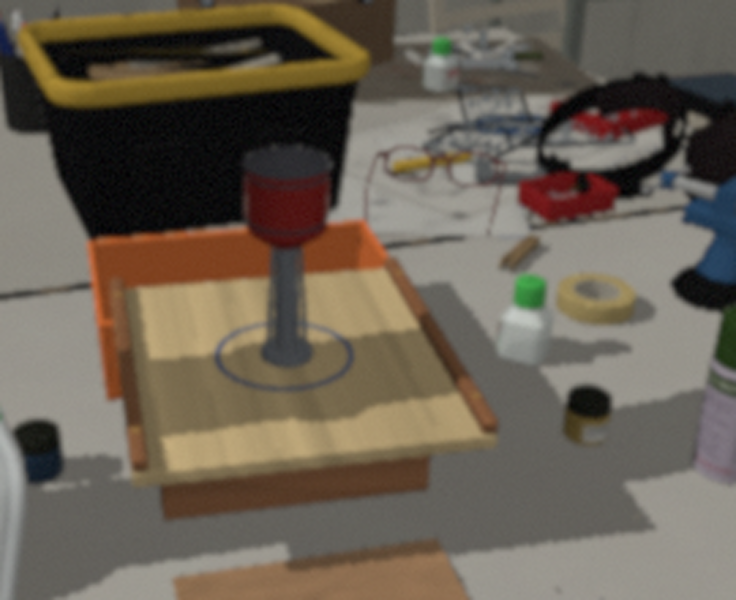

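The tower stands upright and free at the ring centre, with its foot at (286,352). The gripper is clear above it.

```bash
python3 -c "
from bench import arm
print(arm.finish_job())"
```

```text
the job is handed in; nothing more can be done
None
```

I carried all three offcuts into the orange bin and then stood the water tower upright, released, at the centre of the blue ring. The pots and bottle looked undisturbed in the last picture, and I handed the job in at about 18 s; no verdict came back.

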